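Angle the tube past the post into the jig

TASK

Push the length of square aluminium tube across the table into its bay in the grey jig, keeping it flat on the table and never lifting it: angle it so that the end on the post's side goes in behind the upright post first, then push the other end in after it. Finish with the tube lying flat along the jig's back fence, touching it or nearly so at both ends and between the two end cheeks, and move clear of it; leave the things around it where they stand.

Things in the scene. Friction and masses are not known exactly. Their poses are not given: they have to be found in the camera images.
- tube: loose square aluminium tube, 240 long x 25 x 25 mm, about 0.25 kg, lying flat on the table in front of the jig. Origin: centre of its underside; its y axis runs along its length, z up.
- tube_end_a (a point): centre of the tube's end face at its +y end (12.5 mm above its underside). At the start it is the end to the robot's left.
- tube_end_b (a point): centre of the tube's end face at its -y end (12.5 mm above its underside). At the start it is the end to the robot's right.
- bay: grey jig fixed to the table, open to the robot: a straight back fence (352 long, 35 high, 20 mm thick) with a cheek at each end (35 high, 16 thick, reaching 45 mm from the fence to the robot). The table is its floor. Origin: on the fence's robot-side face, mid-length, table height. x points away from the robot, square to the fence (face at x = 0); y along it; inner faces of the cheeks at y = +-160 mm.
- post: fixed upright steel post, 24 mm in diameter, 45 mm tall, in front of the bay: its axis 75 mm from the fence's face and 65 to 80 mm to one side (either side) of the bay's middle. It leaves 63 mm to the fence, and less than the tube's length to the line of the farther cheek. Origin: on its axis at table height.
- blank: flat steel disc let into the table, 42 mm across and 2 mm high, at about the mirrored place on the other side of the bay's middle: no obstacle. Origin: its centre at table height.
- tape: bystander, to be left alone: roll of tape standing on its flat side, 96 mm across, 45 mm high; near one end of the jig. Origin: centre of its underside.
- glue: bystander, to be left alone: white glue bottle, 48 mm across, 120 mm tall, behind the fence. Origin: centre of its underside.
- jar: bystander, to be left alone: jar, 60 mm across, 75 mm tall, near the other end of the jig. Origin: centre of its underside.
- spinner1: bystander, to be left alone: three-lobed metal ornament with a knob on a stem, 72 mm across, 55 mm tall, behind the fence. Origin: centre of its underside.
- spinner2: bystander, to be left alone: three-lobed metal ornament, as spinner1, on the left of the work. Origin: centre of its underside.
- driver: bystander, to be left alone: screwdriver lying on the right of the work, about 200 mm long (origin at or near its middle).
- cup: bystander, to be left alone: open cup, 72 mm across, 85 mm tall, on the left. Origin: centre of its underside.
Not all that is in view belongs to the job. What is shaped like the post but red is not meant. Of the things that look like the tube, the larger one is meant.

How it is judged:
By the outcome, as a careful person would: the job done as asked, in the order asked, and still so for the second after the job is handed in, with the robot touching nothing.
It also fails if it takes over 64 s, if anything falls off the work surface, if the arm or the gripper's body presses on something with over 40 N, if the wrist force passes 120 N, or if a joint passes its speed limit or range.

ROBOT

A 6-joint arm with a two-finger parallel gripper is mounted at the origin on the work surface. World frame = base frame: x ahead of the robot, y to its left, z up, the work surface at z = 0. Lengths are in m, angles in degrees, forces in N, time in s.
With the tool pointing down it reaches from about 0.4 to 0.825 m from the base axis. Payload 7 kg.
Tool frame: the origin (TCP) lies at the very end of the fingers, on their centre line; the grasp point (between the pads) lies 19 mm behind it; x points along the fingers, z is the direction in which the jaws open and shut, and the axes are right-handed (so a half turn about x gives the same grasp; the last joint's range is limited). The gripper opens to 88 mm and grips with 3 to 60 N. Pads are 19 mm wide; open, the fingers measure 130 mm over their backs; the gripper's body (78 mm by 193 mm) begins 47 mm behind the grasp point.
Start: joints at [82.741, 20.546, 0.682, 0, -70.136, -16.507], TCP at [0.272, 0.618, 0.227] pointing down, gripper open.
Joint ranges: [-176.03, 176.03], [-82.01, 121.73], [-58.28, 71.71], [-173.87, 95.51], [-174.79, -0.11], [-173.66, 173.66]. Speed limits (degrees/s): [136.94, 136.94, 172.46, 180, 180, 180].

INTERFACE

Orientations are given as [roll, pitch, yaw] about the fixed x, y, z axes, in that order (R = Rz(yaw) Ry(pitch) Rx(roll)).
In Python, from plant import * gives the robot as it stands.
- The arm moves only by the tool arm_command, never from a script. Its argument "commands" is one flat list of numbers, 5 for each row, row after row: the shift along the tool's x, y, z in mm, then the turn about the tool's x in degrees, then the opening in per cent of the stroke, from 0 (shut) to 100 (fully open). A call has 1 to 5 rows; each row shifts and turns the pose as measured when the row begins, along the tool's axes as they then stand; what a row does not reach is not made up. A row lasts 1/8 s, in which the tool goes at most 62.5 mm and 10.7 degrees, less where a joint would pass 70% of its speed; a pose out of reach is approached as far as the arm can. A call is refused whole if a number of a shift passes 62.5 or a number of a turn 10.7, either way. A call with a gripper value outside its range is refused whole. The fingers move at their own pace and stop on an object; the grip force is fixed at half the most. Time passes only in rows, so rows that do not move let the fingers close. It gives the time, the measured TCP pose, the force and the opening at its end, in the units of the state.
- get_obs(): the state, without advancing time (a new reading comes with each control period).
- snapshot(name): name is "scene" or "top" or "wrist"; returns a dict with "frame" (480x640x3 uint8, blue, green, red), "fov_y" (degrees; the focal length in pixels is half the picture's height over the tangent of half this angle, whatever the lens; pixels are square), "cx", "cy" (the principal point, pixels), "world_to_cam" (4x4, takes a point from world to camera coordinates). Camera axes: x right, y up, looking along -z (the intrinsics and any distortion apply to the point x, -y, -z); pixel columns grow to the right and rows downward; lengths in m; the calibration is good to about 2 mm. A picture is of the moment at which its call begins. There is no depth.
- close_job(): hands the job in, once; it reports no verdict.
The state is a dict: "clock": time; "joint_pos": joint angles; "qvel": joint speeds; "tau": joint torques, N m; "tool_pos": TCP position; "orientation": TCP orientation; "force": force on the tool from outside, world axes, zero at the start; "moment": the same for the moment, N m; "opening": finger opening in m.
Only numpy, scipy, OpenCV 4.12 (cv2) and the standard library are available. Lean on these libraries where they do the work, as an engineer would, in place of code of your own. Each camera call takes 0.05 s, during which the arm holds its last target. There are 200 camera calls.

## Working session

There is one attempt and no reset: what is moved stays moved. The work goes in short steps, Python scripts to look and compute and a tool call to move; the robot and the scene stay as the last step left them, time stands still between calls to the robot, and variables do not carry over. Pictures are saved under pics/ and viewed, about 8 in all and at most 12, crops included, and the job is handed in when it is done.

Besides the shell and the picture viewer there is one more tool, called after "Emit:" as name(argument=value, ...), one argument or row to a line, values as JSON. arm_command: Moves the arm, as the interface text tells. Its arguments: {"type":"object","properties":{"commands":{"type":"array"}},"required":["commands"]}

```bash
ls; mkdir -p pics; cat > h.py <<'E'
from plant import *
import numpy as np, cv2
def snap(n,f):
    s=snapshot(n); cv2.imwrite('pics/'+f+'.png',s['frame']); 
    np.save('pics/'+f+'.npy',np.array([s['fov_y'],s['cx'],s['cy'],*np.ravel(s['world_to_cam'])]))
    return s
def load(f):
    a=np.load('pics/'+f+'.npy'); return dict(frame=cv2.imread('pics/'+f+'.png'),fov_y=a[0],cx=a[1],cy=a[2],world_to_cam=a[3:].reshape(4,4))
def ray(s,u,v,z):
    f=240/np.tan(np.radians(s['fov_y']/2)); T=np.array(s['world_to_cam'])
    d=T[:3,:3].T@np.array([(u-s['cx'])/f,-(v-s['cy'])/f,-1]); c=-T[:3,:3].T@T[:3,3]
    return c+d*(z-c[2])/d[2]
def proj(s,p):
    f=240/np.tan(np.radians(s['fov_y']/2)); T=np.array(s['world_to_cam'])
    q=T[:3,:3]@np.array(p)+T[:3,3]; return s['cx']+f*q[0]/-q[2], s['cy']-f*q[1]/-q[2]
E
python3 - <<'E'
from h import *
print(get_obs())
for n in('top','scene'):
    s=snap(n,n+'0'); print({k:v for k,v in s.items() if k!='frame'})
E
```

```text
pics
{'clock': 0.0, 'joint_pos': array([ 8.27391205e+01,  2.05923203e+01,  6.34490468e-01, -2.25666987e-02,
       -7.01367408e+01, -1.65082173e+01]), 'qvel': array([-0.02467503, -0.11480881, -0.00054366,  0.04030158, -0.01871143,
       -0.05317164]), 'tau': array([ 4.60474203e-04, -5.82712519e+01,  2.93043101e+01,  6.99726105e+00,
        6.83893843e-03, -1.48835288e-04]), 'tool_pos': array([0.27185781, 0.61729148, 0.22561046]), 'orientation': array([   3.86662387,   89.90307843, -109.91015805]), 'force': array([-0.0430391 ,  0.52965386,  0.93070906]), 'moment': array([-0.03722792, -0.06901899,  0.00962402]), 'opening': 0.08762711349158021}
{'fov_y': 54.48703324799114, 'cx': 318.22529502785477, 'cy': 246.0353041534027, 'world_to_cam': array([[ 0.01477526, -0.99966072,  0.02145102,  0.01764106],
       [ 0.99452939,  0.01691132,  0.10307912, -0.55867095],
       [-0.10340692,  0.01981065,  0.99444183, -1.02481486],
       [ 0.        ,  0.        ,  0.        ,  1.        ]])}
{'fov_y': 42.4346523155176, 'cx': 315.17066631008623, 'cy': 247.43091702899855, 'world_to_cam': array([[-0.51750637,  0.85559935,  0.01170079,  0.24410156],
       [-0.7190953 , -0.44227246,  0.53600096,  0.40819831],
       [ 0.46377701,  0.26896993,  0.84413628, -1.70704923],
       [ 0.        ,  0.        ,  0.        ,  1.        ]])}
```

View pics/top0.png

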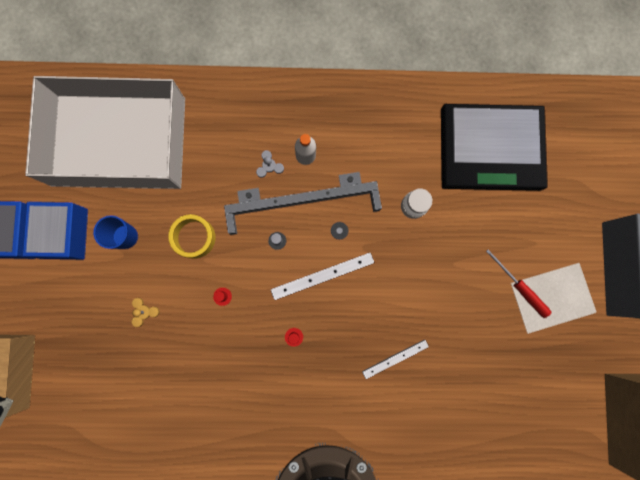

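View pics/scene0.png

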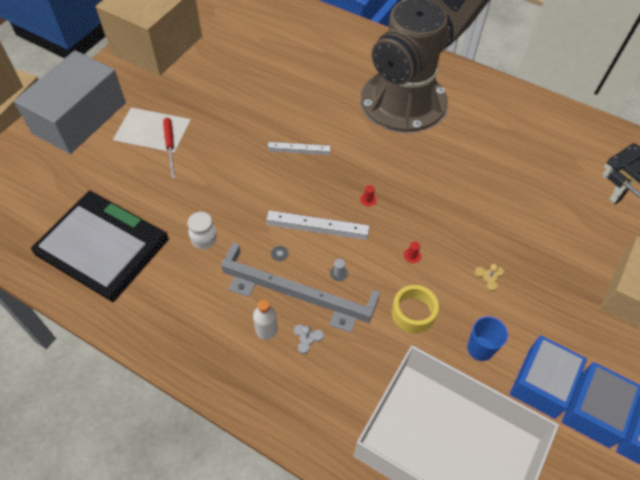

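Candidates: tubes at top (322,277), large, and (396,360), small. I take the large one. Post-shaped things are grey (277,240), red (222,296) and red (294,337); I take the grey upright one, with the blank at (340,230). I'll measure next and check with a close crop.

```bash
python3 - <<'E'
from h import *
s=load('top0'); im=s['frame']; h=cv2.cvtColor(im,cv2.COLOR_BGR2HSV)
m=((h[...,2]>170)&(h[...,1]<40)).astype(np.uint8); roi=np.zeros_like(m); roi[245:385,260:440]=1
m=cv2.morphologyEx(m*roi,cv2.MORPH_CLOSE,np.ones((5,5)))
for c in cv2.findContours(m,0,1)[0]:
    if cv2.contourArea(c)>200:
        b=cv2.boxPoints(cv2.minAreaRect(c)); W=[ray(s,*p,.025)[:2] for p in b]
        print('tube',b.round(1).tolist(),np.round(W,4).tolist(),[round(np.linalg.norm(W[i]-W[i-1]),4) for i in range(4)])
c=cv2.resize(im[165:310,205:410],None,fx=3.9,fy=3.9,interpolation=cv2.INTER_CUBIC); cv2.imwrite('pics/crop.png',c)
E
```

```text
tube [[362.79998779296875, 371.6000061035156], [425.0, 340.0], [428.3999938964844, 346.70001220703125], [366.20001220703125, 378.29998779296875]] [[0.2812, -0.0762], [0.3519, -0.215], [0.3373, -0.2225], [0.2669, -0.0837]] [np.float64(0.0162), np.float64(0.1558), np.float64(0.0163), np.float64(0.1556)]
tube [[270.6000061035156, 288.79998779296875], [369.6000061035156, 252.0], [373.5, 262.5], [274.5, 299.29998779296875]] [[0.4605, 0.1319], [0.5472, -0.0905], [0.5234, -0.0994], [0.4372, 0.1226]] [np.float64(0.0251), np.float64(0.2387), np.float64(0.0254), np.float64(0.2382)]
```

View pics/crop.png

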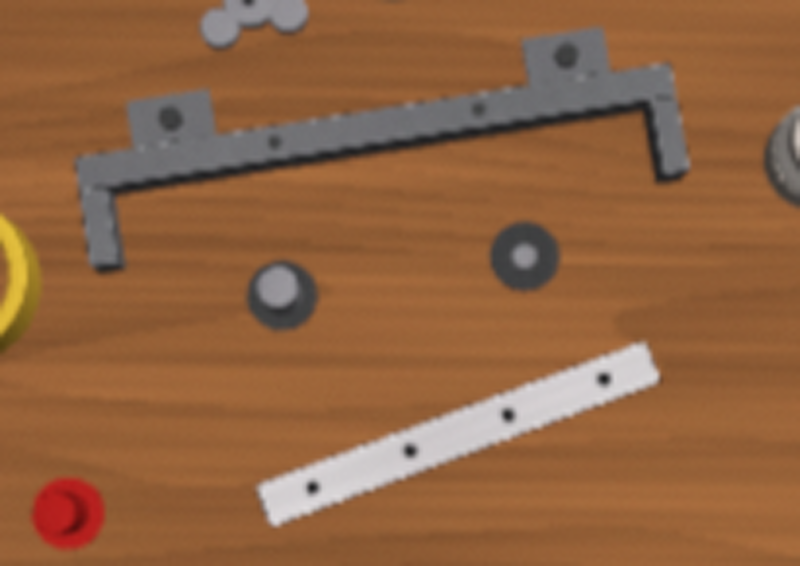

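The close crop shows the large tube (four holes, 239x25 mm measured) in front of the jig. The grey upright post is on the left at crop (278,286), with a flat disc (blank) on the right at (524,256). So end A (left) goes in behind the post first.

```bash
cat >> h.py <<'E'
def cr(x,y): return (x+.5)/3.9-.5+205,(y+.5)/3.9-.5+165
E
python3 - <<'E'
from h import *
s=load('top0')
P=lambda x,y,z:ray(s,*cr(x,y),z)[:2].round(4)
print('post top',P(278,286,.045),'base',P(282,295,.002))
print('blank',P(525,256,.002))
L=P(112,186,.035);R=P(645,100,.035)
print('fence inner top L',L,'R',R,np.linalg.norm(L-R))
print('cheek tips inner L',P(122,262,.035),'R',P(655,178,.035),' outer',P(92,268,.035),P(688,172,.035))
print('back corners',P(77,158,.035),P(668,66,.035))
# front face base, from dark band lower edge
print('fence base L',P(114,193,0),'R',P(640,106,0))
E
```

```text
post top [0.5731 0.1212] base [0.5729 0.1218]
blank [ 0.5988 -0.0224]
fence inner top L [0.6308 0.2192] R [ 0.6875 -0.0896] 0.31396230665479574
cheek tips inner L [0.5866 0.2119] R [ 0.6414 -0.0956]  outer [0.5828 0.229 ] [ 0.6453 -0.1148]
back corners [0.6469 0.2399] [ 0.7081 -0.103 ]
fence base L [0.6327 0.2236] R [ 0.6918 -0.0912]
```

```bash
cat >> h.py <<'E'
from scipy.spatial.transform import Rotation as Ro
O=np.array([.659,.065]); a=np.radians(10.1); X=np.array([np.cos(a),np.sin(a)]); Y=np.array([-X[1],X[0]])
def w2b(p): d=np.array(p)[:2]-O; return np.array([d@X,d@Y])*1000
def b2w(x,y): return O+X*x/1000+Y*y/1000
def go(x,y,z,jaw=None):   # bay-frame mm target, jaw angle in bay frame deg (from bay x)
    o=get_obs(); R=Ro.from_euler('xyz',o['orientation'],degrees=True).as_matrix()
    w=np.r_[b2w(x,y),z/1000]; d=(w-o['tool_pos'])*1000
    za=np.degrees(np.arctan2(R[1,2],R[0,2]))-10.1
    print('t',round(o['clock'],2),'bay',w2b(o['tool_pos']).round(1),'z',(o['tool_pos'][2]*1000).round(1),'jaw',round(za,1),'F',np.round(o['force'],1),'open',round(o['opening'],4),'q6',o['joint_pos'][5].round(1))
    t=0
    if jaw is not None: t=-((jaw-za+90)%180-90); print(' turn about x',round(t,1))
    print(' tool shift now',(R.T@d).round(1),' tool y in bay',np.round([R[:2,1]@X,R[:2,1]@Y,R[2,0]],2))
    Rz=R@Ro.from_euler('x',t,degrees=True).as_matrix(); print(' tool shift after turn',(Rz.T@d).round(1))
def tube(s):
    im=s['frame']; h=cv2.cvtColor(im,cv2.COLOR_BGR2HSV)
    m=((h[...,2]>150)&(h[...,1]<45)).astype(np.uint8); C=[]
    m=cv2.morphologyEx(m,cv2.MORPH_CLOSE,np.ones((5,5)))
    for c in cv2.findContours(m,0,1)[0]:
        b=cv2.boxPoints(cv2.minAreaRect(c)); W=np.array([w2b(ray(s,*p,.025)) for p in b])
        l=[np.linalg.norm(W[i]-W[i-1]) for i in range(4)]
        e=[(W[i]+W[i-1])/2 for i in range(4)]; L,S=max(l[:2]),min(l[:2])
        if 120<L<300 and 12<S<45:
            k=0 if l[0]<l[1] else 1; A,B=sorted((e[k],e[k+2]),key=lambda p:-p[1]); d=A-B
            print('tube L %.0f S %.0f'%(L,S),'A',A.round(1),'B',B.round(1),'c',((A+B)/2).round(1),'phi',np.degrees(np.arctan2(d[0],d[1])).round(1),'px',b.mean(0).round())
E
python3 - <<'E'
from h import *
tube(load('top0')); print('red',w2b(ray(load('top0'),222,298,0)),w2b(ray(load('top0'),294,338,0)), 'jar',w2b(ray(load('top0'),419,201,.075)),'tape',w2b(ray(load('top0'),191,236,.045)),'glue',w2b(ray(load('top0'),305,140,.12)))
go(-205,150,150,79)
E
```

```text
tube L 157 S 17 A [-404.7  -74.3] B [-358.9 -224.1] c [-381.8 -149.2] phi -17.0 px [395. 359.]
tube L 240 S 26 A [-196.4   98.8] B [-149.8 -136.6] c [-173.1  -18.9] phi -11.2 px [322. 276.]
red [-185.98985818  215.06524523] [-301.71825795   66.85380132] jar [ -47.52487922 -252.63578462] tape [-40.66438557 255.32226058] glue [111.71247967 -25.39385174]
t 0.1 bay [-284.3  611.7] z 225.7 jaw -123.9 F [ 0.9  0.  -0.3] open 0.0877 q6 -16.5
 turn about x -22.9
 tool shift now [ 76.3 323.1 339.1]  tool y in bay [ 0.83 -0.56 -1.  ]
 tool shift after turn [ 76.3 165.9 438. ]
```

Emit:
arm_command(
  commands=[0, 50, 45, -9, 0, 0, 40, 50, -9, 0, 0, 30, 50, -9, 0, 0, 20, 55, -9, 0, 0, 10, 60, -9, 0],
)

```text
clock: 0.72
tool_pos: [0.397, 0.3347, 0.2229]
orientation: [-40.4, 89.6, -107.5]
force: [-0.2, -1.3, -0.2]
opening: 0.0434
```

```bash
python3 -c "
from h import *
go(-205,145,8,101.2)"
```

```text
t 0.72 bay [-210.7  311.5] z 222.9 jaw -77.2 F [-0.2 -1.3 -0.2] open 0.0434 q6 51.0
 turn about x 1.6
 tool shift now [215.8 -30.4 162.5]  tool y in bay [ 0.98  0.22 -1.  ]
 tool shift after turn [215.8 -25.9 163.3]
```

Emit:
arm_command(
  commands=[30, -6, 45, 1.6, 0, 40, -7, 50, 0, 0, 40, -7, 45, 0, 0, 40, -5, 22, 0, 0, 30, 0, 0, 0, 0],
)

```text
clock: 1.35
tool_pos: [0.4354, 0.1681, 0.0428]
orientation: [50.9, 89.9, -17.9]
force: [0.6, -0.2, -0.4]
opening: 0.0007
```

```bash
python3 -c "
from h import *
go(-205,145,8,101.2)"
```

```text
t 1.35 bay [-202.1  140.7] z 42.8 jaw -78.9 F [ 0.6 -0.2 -0.4] open 0.0007 q6 65.5
 turn about x -0.1
 tool shift now [34.8 -2.1 -4.8]  tool y in bay [ 0.98  0.19 -1.  ]
 tool shift after turn [34.8 -2.1 -4.8]
```

Emit:
arm_command(
  commands=[20, -2, -2, 0, 0, 14, 0, 0, 0, 0, 0, 0, 18, 0, 0, 0, 0, 10, 0, 0, 0, 0, 10, 0, 0],
)

```text
clock: 1.98
tool_pos: [0.445, 0.1307, 0.0048]
orientation: [-47.9, 89.7, -116.8]
force: [-0.7, 1.0, -0.2]
opening: 0.0005
```

```bash
python3 -c "
from h import *
go(-205,145,8,101.2)
tube(snap('top','top1'))"
```

```text
t 1.98 bay [-199.2  102.2] z 4.8 jaw -79.0 F [-0.7  1.  -0.2] open 0.0005 q6 70.0
 turn about x -0.2
 tool shift now [ -3.4   2.4 -43.1]  tool y in bay [ 0.98  0.19 -1.  ]
 tool shift after turn [ -3.4   2.6 -43.1]
tube L 157 S 17 A [-404.8  -74.3] B [-358.8 -224.1] c [-381.8 -149.2] phi -17.1 px [395. 359.]
tube L 159 S 26 A [-177.9    6.3] B [-147.2 -149.5] c [-162.6  -71.6] phi -11.1 px [345. 267.]
```

Emit:
arm_command(
  commands=[-2, 0, 12, 0, 0, 0, 0, 10, 0, 0, 0, 0, 7, 0, 0, 0, 0, -15, 0, 0, -40, 0, -15, 0, 100],
)

```text
clock: 2.65
tool_pos: [0.4437, 0.1279, 0.0456]
orientation: [-60.5, 89.4, -129.6]
force: [0.4, 0.8, 0.2]
opening: 0.006
```

```bash
python3 -c "
from h import *
tube(snap('top','top2'))
go(-205,-35,8,101.2)
"
```

```text
tube L 157 S 17 A [-404.8  -74.3] B [-358.8 -224.1] c [-381.8 -149.2] phi -17.1 px [395. 359.]
tube L 188 S 26 A [-177.3    3.5] B [-141.2 -180.5] c [-159.3  -88.5] phi -11.1 px [352. 265.]
t 2.7 bay [-197.3  102.4] z 51.6 jaw -79.1 F [1.6 1.9 6.1] open 0.0091 q6 69.9
 turn about x -0.3
 tool shift now [ 44.1 -33.5 133.3]  tool y in bay [ 0.98  0.19 -1.  ]
 tool shift after turn [ 44.1 -34.2 133.2]
```

```bash
python3 -c "
from h import *
go(-203,-65,6,101.1)
"
```

```text
t 2.7 bay [-197.3  102.4] z 51.6 jaw -79.1 F [1.6 1.9 6.1] open 0.0091 q6 69.9
 turn about x -0.2
 tool shift now [ 46.2 -37.2 163.2]  tool y in bay [ 0.98  0.19 -1.  ]
 tool shift after turn [ 46.2 -37.8 163. ]
```

Emit:
arm_command(
  commands=[0, -13, 50, 0, 100, 0, -13, 55, 0, 100, 0, -11, 50, 0, 100, 8, 0, 8, 0, 100, 36, 0, 0, 0, 100],
)

```text
clock: 3.32
tool_pos: [0.4772, -0.0325, 0.0121]
orientation: [75.6, 89.1, 7.0]
force: [0.3, 0.8, -0.7]
opening: 0.0587
```

```bash
python3 -c "
from h import *
go(-203,-65,6,101.1)
"
```

```text
t 3.33 bay [-196.1  -64.1] z 12.1 jaw -78.7 F [ 0.3  0.8 -0.7] open 0.0587 q6 91.2
 turn about x 0.2
 tool shift now [ 6.  -7.1 -0.5]  tool y in bay [ 0.98  0.2  -1.  ]
 tool shift after turn [ 6.  -7.1 -0.5]
```

Emit:
arm_command(
  commands=[5, 0, 0, 0, 100, 0, 6, 0, 0, 100, 0, 10, 0, 6, 100, 0, 10, 0, 6, 100, 0, 10, 0, 6, 100],
)

```text
clock: 3.95
tool_pos: [0.5127, -0.0186, 0.0089]
orientation: [89.7, 89.3, 2.9]
force: [-0.7, 1.2, -1.6]
opening: 0.0872
```

```bash
python3 -c "
from h import *
go(-125,-70,6,75)
s=snap('top','top3');tube(s)
cv2.imwrite('pics/c3.png',cv2.resize(s['frame'][150:330,200:440],None,fx=3.3,fy=3.3))
"
```

```text
t 3.95 bay [-158.7  -56.6] z 8.9 jaw -96.9 F [-0.7  1.2 -1.6] open 0.0872 q6 72.8
 turn about x 8.1
 tool shift now [ 3.3 35.   9.2]  tool y in bay [ 0.99 -0.12 -1.  ]
 tool shift after turn [ 3.3 36.   4.2]
tube L 157 S 17 A [-404.4  -74.2] B [-358.8 -224.1] c [-381.6 -149.2] phi -16.9 px [395. 359.]
```

View pics/c3.png

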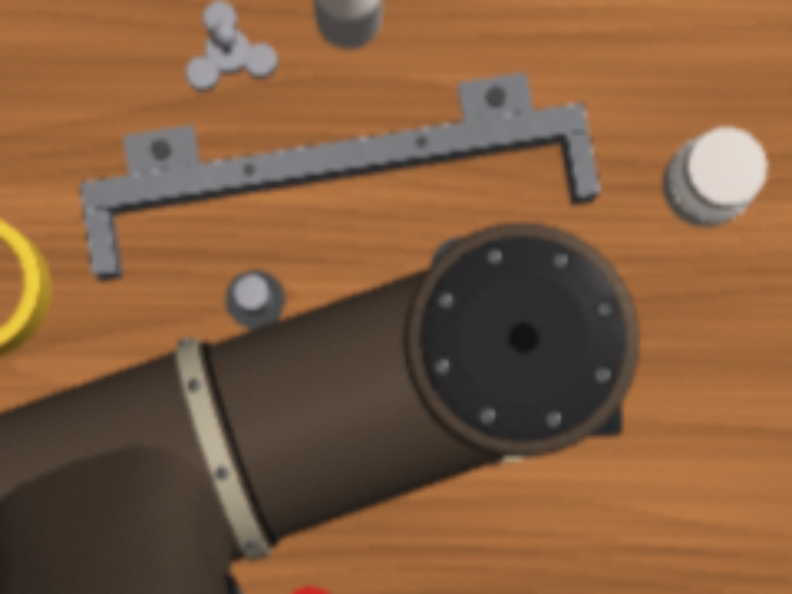

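```bash
python3 -c "
from h import *
s=snap('scene','sc3');w=snap('wrist','wr3')
tube(s);print('w');tube(w)
cv2.imwrite('pics/m3.png',np.hstack([cv2.resize(s['frame'][130:340,180:440],(400,323)),cv2.resize(w['frame'],(400,323))]))
"
```

```text
tube L 150 S 15 A [-482.4    2.5] B [-629.2  -25.6] c [-555.8  -11.6] phi 79.2 px [371. 113.]
w
tube L 202 S 37 A [-211.1   96.6] B [-235.2 -108.9] c [-223.1   -6.1] phi 6.7 px [226. 446.]
tube L 250 S 38 A [-119.6   60. ] B [-150.6 -180.7] c [-135.1  -60.4] phi 7.3 px [322. 249.]
```

View pics/m3.png

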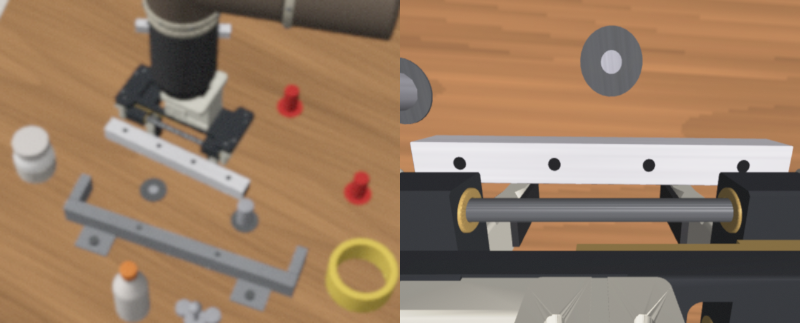

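Wrist view shows the tube lying across both open fingers, with the post to its left and the blank ahead, and phi about 7°. I'll keep rotating it forward with a slight bias to the right.

Emit:
arm_command(
  commands=[3, 10, 4, 6, 100, 0, 12, 5, 6, 100, 0, 12, 5, 5, 100],
)

```text
clock: 4.47
tool_pos: [0.5449, -0.0332, 0.0076]
orientation: [109.3, 89.3, 5.9]
force: [-0.1, 1.2, -0.6]
opening: 0.0875
```

```bash
cat >> h.py <<'E'
def wt(f):
    s=snap('wrist',f); im=s['frame']; h=cv2.cvtColor(im,cv2.COLOR_BGR2HSV)
    m=((h[...,2]>190)&(h[...,1]<40)).astype(np.uint8); m=cv2.morphologyEx(m,cv2.MORPH_CLOSE,np.ones((7,7)))
    m=cv2.morphologyEx(m,cv2.MORPH_OPEN,np.ones((7,7)))
    for c in cv2.findContours(m,0,1)[0]:
        if cv2.contourArea(c)<1500: continue
        b=cv2.boxPoints(cv2.minAreaRect(c)); W=np.array([w2b(ray(s,*p,.025)) for p in b]); W=W[np.argsort(-W[:,1])]
        A=W[:2].mean(0);B=W[2:].mean(0);d=A-B
        print('wt A',A.round(1),'B',B.round(1),'len',np.linalg.norm(d).round(),'wid',np.linalg.norm(W[0]-W[1]).round(),'phi',np.degrees(np.arctan2(d[0],d[1])).round(1),'px',b.mean(0).round())
    return s
E
python3 -c "
from h import *
go(-125,-70,6,65)
wt('wr4')
"
```

```text
t 4.47 bay [-129.6  -76.7] z 7.6 jaw -113.5 F [-0.1  1.2 -0.6] open 0.0875 q6 59.2
 turn about x 1.5
 tool shift now [ 1.6  1.5 -8. ]  tool y in bay [ 0.92 -0.4  -1.  ]
 tool shift after turn [ 1.6  1.3 -8. ]
wt A [-143.2   89.5] B [-177.9    8.6] len 88.0 wid 20.0 phi 23.2 px [ 96. 462.]
wt A [-60.6  31.2] B [-151.6 -193.2] len 242.0 wid 31.0 phi 22.1 px [309. 249.]
```

Emit:
arm_command(
  commands=[0, 8, 1, 1, 100, 0, 0, 0, 0, 100, 0, -15, 0, 0, 100, -20, -15, 0, 0, 30, -20, 0, 0, 0, 0],
)

```text
clock: 5.15
tool_pos: [0.5191, -0.0287, 0.0469]
orientation: [107.0, 89.5, 2.8]
force: [0.3, -0.8, -0.7]
opening: 0.0728
```

```bash
python3 -c "
from h import *
wt('wr5')
go(-166,-235,50,67)
"
```

```text
wt A [-184.   151.8] B [-230.1   48.6] len 113.0 wid 30.0 phi 24.1 px [ 96. 458.]
wt A [-43.5  20. ] B [-143.3 -197.7] len 239.0 wid 31.0 phi 24.6 px [308. 141.]
t 5.2 bay [-152.4  -67.8] z 49.5 jaw -114.3 F [0.5 0.5 1.8] open 0.0693 q6 57.0
 turn about x -1.3
 tool shift now [ -0.5  56.3 158.1]  tool y in bay [ 0.91 -0.41 -1.  ]
 tool shift after turn [ -0.5  52.8 159.3]
```

Emit:
arm_command(
  commands=[0, 18, 50, 0, 0, 0, 18, 55, 0, 0, 0, 18, 50, 0, 0, 0, 0, 0, 0, 0],
)

```text
clock: 5.7
tool_pos: [0.5342, -0.1931, 0.0508]
orientation: [110.6, 89.0, 6.9]
force: [0.9, 0.7, -0.1]
opening: 0.0293
```

```bash
python3 -c "
from h import *
tube(snap('top','top6')); wt('wr6')
go(-164,-232,7,65.5)
"
```

```text
wt A [-198.2   -9.2] B [-244.6 -117. ] len 117.0 wid 40.0 phi 23.3 px [ 98. 452.]
wt A [-95.3 -82. ] B [-140.8 -201.5] len 128.0 wid 28.0 phi 20.8 px [123. 249.]
wt A [ -34.3 -214.3] B [ -58.8 -269.9] len 61.0 wid 18.0 phi 23.8 px [234.  22.]
t 5.8 bay [-167.8 -230. ] z 50.9 jaw -113.6 F [-0.3  0.9  0.3] open 0.0213 q6 76.6
 turn about x 0.9
 tool shift now [43.9  3.6  0.6]  tool y in bay [ 0.92 -0.4  -1.  ]
 tool shift after turn [43.9  3.6  0.6]
```

```bash
python3 -c "
from h import *
s=load('top6');w=load('wr6')
cv2.imwrite('pics/m6.png',np.hstack([cv2.resize(s['frame'][160:310,200:400],(440,330)),cv2.resize(w['frame'],(360,270+60))]))
"
```

```text
(no output)
```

View pics/m6.png

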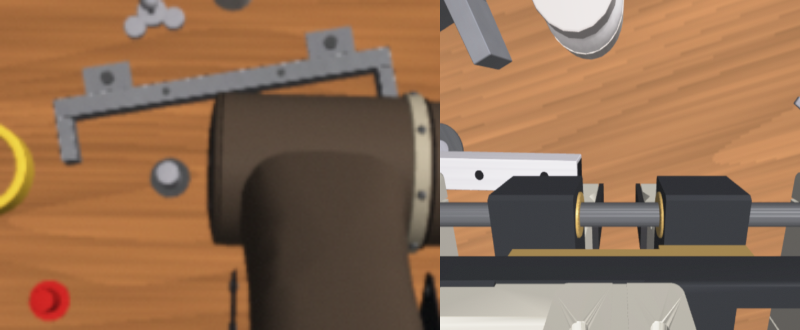

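Emit:
arm_command(
  commands=[15, 8, 4, 0.7, 0, 28, 0, 0, 0, 0, 0, 0, 0, 0, 0],
)

```text
clock: 6.18
tool_pos: [0.5421, -0.1937, 0.0058]
orientation: [113.4, 89.1, 9.3]
force: [1.0, 0.8, 1.0]
opening: 0.0005
```

```bash
python3 -c "
from h import *
s=wt('wr7')
go(-162,-236,7,65.7)
cv2.imwrite('pics/m7.png',s['frame'][120:420,60:460])
for p in [(250,230)]: print(w2b(ray(s,*p,.025)))
print(proj(s,np.r_[b2w(-75,71),.045]))
"
```

```text
wt A [-164.5  -75.1] B [-246.1 -260.9] len 203.0 wid 37.0 phi 23.7 px [226. 446.]
wt A [-124.6 -103.7] B [-150.3 -161.7] len 63.0 wid 20.0 phi 23.8 px [ 76. 350.]
wt A [ -96.1 -123.8] B [-125.4 -181.4] len 65.0 wid 17.0 phi 27.0 px [ 81. 277.]
wt A [ -71.1 -248.5] B [ -59.7 -280.3] len 34.0 wid 14.0 phi -19.8 px [287.  36.]
wt A [ -35.5 -211.1] B [ -58.  -261.3] len 55.0 wid 12.0 phi 24.2 px [188.  20.]
t 6.22 bay [-159.4 -234.5] z 7.1 jaw -114.1 F [-0.1  0.6  1.3] open 0.0009 q6 76.5
 turn about x 0.2
 tool shift now [ 0.  -1.8  2.4]  tool y in bay [ 0.91 -0.41 -1.  ]
 tool shift after turn [ 0.  -1.8  2.4]
[-120.65404498 -222.76844788]
(np.float64(-491.95494205834063), np.float64(437.76871182640673))
```

View pics/m7.png

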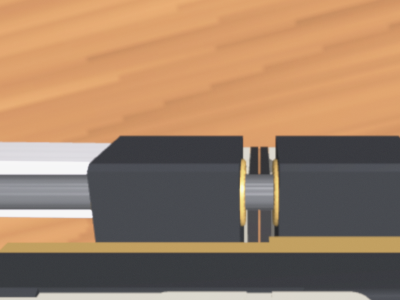

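```bash
python3 -c "
from h import *
s=load('wr7'); n=np.array([.913,-.408]); t=np.array([-159.4,-234.5])
for p in [(70,264),(70,282),(70,337)]:
    q=w2b(ray(s,*p,.025)); print(p,q.round(1),((q-t)@n).round(1))
# gray profile
print(s['frame'][255:345:3,70].mean(1).round())
"
```

```text
(70, 264) [-104.1 -151.8] 16.7
(70, 282) [-110.6 -147.6] 9.2
(70, 337) [-131.1 -134.2] -15.1
[162. 161. 172. 219. 220. 218. 222. 220. 221. 247. 246. 246. 246. 190.
 109. 130. 144. 146. 151. 150. 147. 138. 132. 116. 103. 239. 246. 235.
 173. 172.]
```

Emit:
arm_command(
  commands=[0, -3, -14, 0, 0, 0, 0, -12, 0, 0, 0, 0, -12, 0, 0, 0, 0, -12, 0, 0, 0, 0, -12, 0, 0],
)

```text
clock: 6.85
tool_pos: [0.5574, -0.1283, 0.0098]
orientation: [109.3, 88.8, 5.4]
force: [0.0, -1.5, -0.2]
opening: 0.0007
```

```bash
cat >> h.py <<'E'
def side(f,t,n,cols=(40,70,100)):
    s=snap('wrist',f); g=cv2.cvtColor(s['frame'],cv2.COLOR_BGR2GRAY)
    for c in cols:
        col=g[150:400,c]; r=np.where(col>228)[0]+150
        if len(r): print(c,r[0],r[-1],[ (w2b(ray(s,c,v,.025))).round(1).tolist() for v in (r[0],r[-1])])
    return s
E
python3 -c "
from h import *
go(-125,-160,7,65.7)
s=side('wr8',0,0,(10,60,120)); 
t=snap('top','top8'); tube(t)
sc=snap('scene','sc8')
cv2.imwrite('pics/m8.png',np.hstack([cv2.resize(sc['frame'][190:330,200:400],(440,308)),cv2.resize(s['frame'],(360,308))]))
"
```

```text
t 6.85 bay [-133.9 -172.5] z 9.8 jaw -114.0 F [ 0.  -1.5 -0.2] open 0.0007 q6 69.4
 turn about x 0.3
 tool shift now [  3.   3. -15.]  tool y in bay [ 0.91 -0.41 -1.  ]
 tool shift after turn [  3.    2.9 -15.1]
60 275 293 [[-80.3, -80.4], [-87.0, -76.0]]
120 275 293 [[-90.2, -102.9], [-97.0, -98.8]]
tube L 157 S 17 A [-404.4  -74.2] B [-358.8 -224.1] c [-381.6 -149.2] phi -16.9 px [395. 359.]
```

View pics/m8.png

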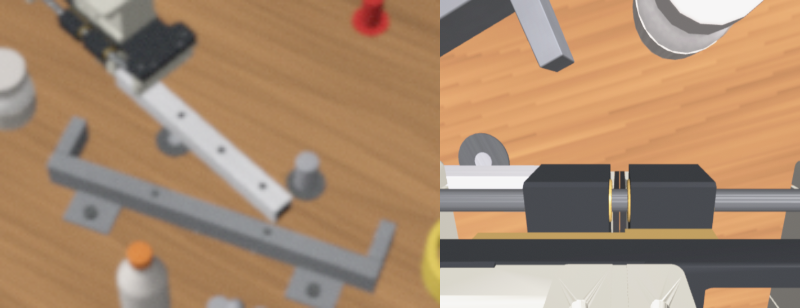

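Scene half shows the tube's A end now level with the post on its fence side, with clearance on both sides. I'll push on axially.

Emit:
arm_command(
  commands=[2, 0, -12, 0, 0, 0, 0, -12, 0, 0, 0, 0, -9, 0, 0, 0, 0, 0, 0, 0],
)

```text
clock: 7.5
tool_pos: [0.5659, -0.095, 0.0078]
orientation: [108.7, 88.8, 4.8]
force: [0.3, 0.8, 0.8]
opening: 0.0007
```

```bash
cat >> h.py <<'E'
def st(f):
    s=snap('scene',f); im=s['frame']; h=cv2.cvtColor(im,cv2.COLOR_BGR2HSV)
    m=((h[...,2]>175)&(h[...,1]<45)).astype(np.uint8); z=np.zeros_like(m); z[195:330,225:385]=1
    m=cv2.morphologyEx(m*z,cv2.MORPH_CLOSE,np.ones((3,3)))
    cs=[c for c in cv2.findContours(m,0,1)[0] if cv2.contourArea(c)>80]
    for c in cs:
        W=np.array([w2b(ray(s,*p,.025)) for p in c[:,0,:].astype(float)]).astype(np.float32)
        (cx,cy),(w,l),an=cv2.minAreaRect(W); b=cv2.boxPoints(((cx,cy),(w,l),an))
        print('sc c',round(cx,1),round(cy,1),'size',round(w),round(l),'corners',b.round().tolist())
    return s
E
python3 -c "
from h import *
go(-125,-160,7,65.7)
st('sc9')
"
```

```text
t 7.5 bay [-119.8 -141.2] z 7.8 jaw -114.0 F [0.3 0.8 0.8] open 0.0007 q6 65.9
 turn about x 0.3
 tool shift now [ 0.7  2.8 19.3]  tool y in bay [ 0.91 -0.41 -1.  ]
 tool shift after turn [ 0.7  2.9 19.3]
sc c 106.3 -44.0 size 47 24 corners [[80.0, -48.0], [94.0, -68.0], [132.0, -40.0], [118.0, -20.0]]
sc c -51.6 3.8 size 193 35 corners [[-107.0, -77.0], [-74.0, -92.0], [4.0, 85.0], [-29.0, 99.0]]
sc c -165.1 -167.3 size 62 72 corners [[-207.0, -145.0], [-181.0, -212.0], [-123.0, -190.0], [-150.0, -122.0]]
```

Emit:
arm_command(
  commands=[0, 0, 15, 0, 0, -22, 0, 8, 0, 0, -22, -20, 0, 0, 100, 0, -20, -30, 0, 100, 0, 0, -40, 0, 100],
)

```text
clock: 8.18
tool_pos: [0.5345, -0.0447, 0.052]
orientation: [110.8, 88.9, 6.5]
force: [1.3, 0.1, 0.0]
opening: 0.0249
```

```bash
python3 -c "
from h import *
go(-110,-30,50,65.9)
"
```

```text
t 8.18 bay [-141.8  -86.2] z 52.0 jaw -114.4 F [1.3 0.1 0. ] open 0.0249 q6 59.2
 turn about x -0.3
 tool shift now [  2.5   5.7 -64.3]  tool y in bay [ 0.91 -0.41 -1.  ]
 tool shift after turn [  2.5   6.  -64.2]
```

Emit:
arm_command(
  commands=[0, 2, -32, 0, 100, 0, 2, -32, 0, 100, 0, 0, 0, 0, 100, 20, 0, 0, 0, 100, 24, 0, 0, 0, 100],
)

```text
clock: 8.8
tool_pos: [0.557, 0.0163, 0.0102]
orientation: [114.5, 88.5, 10.2]
force: [0.6, 0.5, 0.1]
opening: 0.0752
```

```bash
python3 -c "
from h import *
go(-110,-30,7,65.9)
s=wt('wr10')
cv2.imwrite('pics/m10.png',cv2.resize(s['frame'],(480,360)))
"
```

```text
t 8.8 bay [-109.  -30.] z 10.2 jaw -114.4 F [0.6 0.5 0.1] open 0.0752 q6 53.3
 turn about x -0.3
 tool shift now [ 3.2 -1.   0.4]  tool y in bay [ 0.91 -0.41 -1.  ]
 tool shift after turn [ 3.2 -1.   0.4]
wt A [-119.5  138.6] B [-156.    55.7] len 91.0 wid 25.0 phi 23.7 px [ 96. 457.]
wt A [-21.5  68.6] B [-108.9 -127.1] len 214.0 wid 35.0 phi 24.1 px [274. 206.]
```

View pics/m10.png

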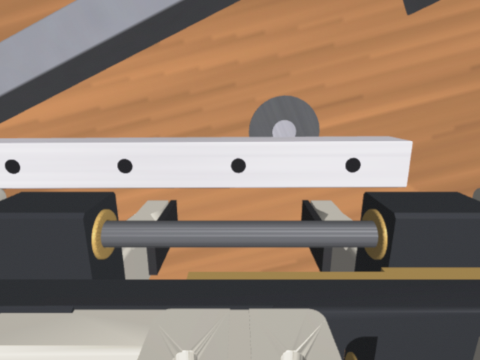

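Emit:
arm_command(
  commands=[2, 11, 0, 0, 100, 0, 7, -2, -5, 100, 0, 7, -2, -5, 100, 0, 7, -2, -5, 100, 0, 0, 0, 0, 100],
)

```text
clock: 9.48
tool_pos: [0.5901, 0.0107, 0.0078]
orientation: [96.8, 88.8, 7.7]
force: [0.3, -0.2, -0.3]
opening: 0.0878
```

```bash
python3 -c "
from h import *
go(-80,-30,7,80)
wt('wr11');st('sc11')
"
```

```text
t 9.47 bay [-77.3 -41.4] z 7.8 jaw -99.2 F [ 0.3 -0.2 -0.3] open 0.0878 q6 70.4
 turn about x 0.8
 tool shift now [  0.7  -4.5 -10.8]  tool y in bay [ 0.99 -0.16 -1.  ]
 tool shift after turn [  0.7  -4.6 -10.7]
wt A [-135.1  117. ] B [-148.6   32.3] len 86.0 wid 11.0 phi 9.0 px [ 93. 470.]
wt A [-27.4  77.2] B [ -68.  -134.3] len 215.0 wid 25.0 phi 10.9 px [274. 239.]
sc c 106.3 -44.1 size 47 24 corners [[80.0, -48.0], [95.0, -68.0], [132.0, -40.0], [118.0, -20.0]]
sc c -44.0 -16.3 size 240 31 corners [[-82.0, -131.0], [-52.0, -137.0], [-6.0, 99.0], [-36.0, 104.0]]
sc c -159.7 -54.9 size 108 67 corners [[-214.0, -23.0], [-213.0, -90.0], [-105.0, -87.0], [-107.0, -20.0]]
```

Emit:
arm_command(
  commands=[0, 9, -1, -3, 100, 0, 9, -1, -3, 100, 0, 9, 0, -3, 100, 0, 7, 0, -0.5, 100, 0, 0, 0, 0, 100],
)

```text
clock: 10.2
tool_pos: [0.6219, 0.0142, 0.009]
orientation: [88.0, 89.0, 8.0]
force: [0.8, -0.4, 0.8]
opening: 0.0876
```

```bash
python3 -c "
from h import *
go(-35,-40,7,90)
wt('wr12');st('sc12')
"
```

```text
t 10.2 bay [-45.4 -43.5] z 9.0 jaw -90.1 F [ 0.8 -0.4  0.8] open 0.0876 q6 80.3
 turn about x -0.1
 tool shift now [ 2.2 10.4 -3.5]  tool y in bay [ 1. -0. -1.]
 tool shift after turn [ 2.2 10.4 -3.5]
wt A [-128.8  104.8] B [-128.9   18.9] len 86.0 wid 10.0 phi 0.1 px [ 92. 470.]
wt A [-20.1  82.8] B [ -20.5 -134.4] len 217.0 wid 25.0 phi 0.1 px [274. 244.]
sc c 106.3 -43.4 size 47 25 corners [[80.0, -46.0], [93.0, -67.0], [133.0, -41.0], [119.0, -20.0]]
sc c -20.2 -13.7 size 28 240 corners [[-35.0, 106.0], [-34.0, -134.0], [-6.0, -134.0], [-6.0, 106.0]]
sc c -133.5 -42.1 size 44 98 corners [[-187.0, -43.0], [-97.0, -82.0], [-80.0, -41.0], [-170.0, -2.0]]
```

Emit:
arm_command(
  commands=[0, 5, 0, 0, 100, 0, 3, 0, 0, 100, 0, 2, 0, 0, 100],
)

```text
clock: 10.68
tool_pos: [0.6306, 0.0157, 0.0091]
orientation: [87.8, 89.1, 7.8]
force: [-2.4, -0.6, -0.3]
opening: 0.0876
```

```bash
python3 -c "
from h import *
go(-35,-40,7,90)
wt('wr13');st('sc13')
"
```

```text
t 10.68 bay [-36.6 -43.5] z 9.1 jaw -90.2 F [-2.4 -0.6 -0.3] open 0.0876 q6 80.5
 turn about x -0.2
 tool shift now [ 2.1  1.5 -3.5]  tool y in bay [ 1. -0. -1.]
 tool shift after turn [ 2.1  1.5 -3.5]
wt A [-120.  105.] B [-120.2   19.1] len 86.0 wid 10.0 phi 0.1 px [ 92. 470.]
wt A [-16.3  83.8] B [ -15.4 -134.7] len 218.0 wid 30.0 phi -0.2 px [274. 255.]
sc c 106.0 -43.1 size 47 25 corners [[79.0, -46.0], [94.0, -67.0], [133.0, -40.0], [118.0, -19.0]]
sc c -14.5 -14.3 size 23 241 corners [[-27.0, 106.0], [-26.0, -135.0], [-2.0, -135.0], [-3.0, 106.0]]
sc c -122.5 -41.0 size 44 98 corners [[-176.0, -41.0], [-87.0, -81.0], [-69.0, -41.0], [-158.0, -1.0]]
```

Contact is starting (about −2.4 N). I'll press gently a little more, using force as feedback.

Emit:
arm_command(
  commands=[0, 2, 0, 0, 100, 0, 2, 0, 0, 100, 0, 0, 0, 0, 100],
)

```text
clock: 11.15
tool_pos: [0.6308, 0.0156, 0.0088]
orientation: [84.1, 89.5, 4.0]
force: [-0.6, -0.2, -0.2]
opening: 0.0876
```

```bash
python3 -c "
from h import *
go(-35,-40,7,90)
"
```

```text
t 11.15 bay [-36.4 -43.7] z 8.8 jaw -90.1 F [-0.6 -0.2 -0.2] open 0.0876 q6 80.6
 turn about x -0.1
 tool shift now [ 1.8  1.4 -3.7]  tool y in bay [ 1. -0. -1.]
 tool shift after turn [ 1.8  1.4 -3.7]
```

Emit:
arm_command(
  commands=[0, 4, 0, 0, 100, 0, 4, 0, 0, 100],
)

```text
clock: 11.4
tool_pos: [0.631, 0.0153, 0.0081]
orientation: [-72.6, 89.7, -152.6]
force: [-15.4, 0.1, 12.5]
opening: 0.0869
```

```bash
python3 -c "
from h import *
go(-35,-40,7,90)
s=wt('wr14')
cv2.imwrite('pics/m14.png',cv2.resize(s['frame'],(640,480)))
"
```

```text
t 11.4 bay [-36.3 -44. ] z 8.1 jaw -90.1 F [-15.4   0.1  12.5] open 0.0869 q6 80.8
 turn about x -0.1
 tool shift now [ 1.1  1.3 -4. ]  tool y in bay [ 1. -0. -1.]
 tool shift after turn [ 1.1  1.3 -4. ]
wt A [-120.3  105.2] B [-120.5   18.9] len 86.0 wid 11.0 phi 0.1 px [ 92. 470.]
wt A [-15.9  82.1] B [ -15.  -134.8] len 217.0 wid 28.0 phi -0.2 px [275. 256.]
```

View pics/m14.png

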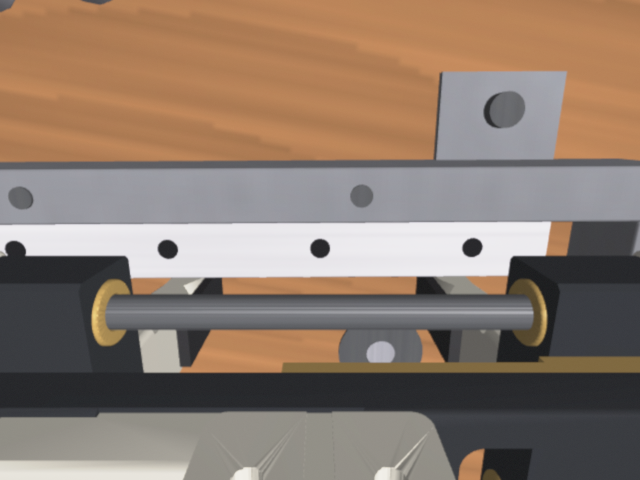

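The wrist view shows the tube seated flush under the fence edge, with the right end clear of the right cheek. A 15 N reaction confirms contact. Now I'll retract and move clear.

Emit:
arm_command(
  commands=[0, -8, 0, 0, 100, 0, -12, 0, 0, 100, -40, -10, 0, 0, 100, -50, -40, 0, 0, 100, -50, -60, 0, 0, 100],
)

```text
clock: 12.08
tool_pos: [0.5146, -0.0049, 0.1373]
orientation: [-67.7, 89.6, -147.8]
force: [-0.4, 0.8, 1.6]
opening: 0.0879
```

Emit:
arm_command(
  commands=[-40, -40, -60, 0, 100, 0, -10, -62, 0, 100, 0, -10, -62, 0, 100, 0, 0, -62, 0, 100, 0, 0, -30, 0, 100],
)

```text
clock: 12.7
tool_pos: [0.4186, 0.2474, 0.1748]
orientation: [122.0, 89.2, 41.7]
force: [0.7, -1.0, -0.2]
opening: 0.0874
```

```bash
python3 -c "
from h import *
go(-36,-40,7,90)
s=snap('top','top15'); tube(s); st('sc15')
sc=load('sc15')
cv2.imwrite('pics/m15.png',np.hstack([cv2.resize(s['frame'][130:310,200:440],(440,330)),cv2.resize(sc['frame'][190:350,180:440],(360,330))]))
"
```

```text
t 12.7 bay [-204.6  221.7] z 174.8 jaw -90.4 F [ 0.7 -1.  -0.2] open 0.0874 q6 45.6
 turn about x -0.4
 tool shift now [167.9 168.6 261.7]  tool y in bay [ 1.   -0.01 -1.  ]
 tool shift after turn [167.9 166.7 263. ]
tube L 157 S 17 A [-404.8  -74.3] B [-358.8 -224.1] c [-381.8 -149.2] phi -17.1 px [395. 359.]
tube L 240 S 26 A [-12.6 105.2] B [ -11.8 -134.9] c [-12.2 -14.8] phi -0.2 px [309. 206.]
sc c 105.9 -44.0 size 46 24 corners [[80.0, -48.0], [94.0, -67.0], [132.0, -40.0], [117.0, -21.0]]
sc c -14.0 -13.8 size 22 240 corners [[-26.0, 106.0], [-25.0, -134.0], [-3.0, -134.0], [-3.0, 106.0]]
```

View pics/m15.png

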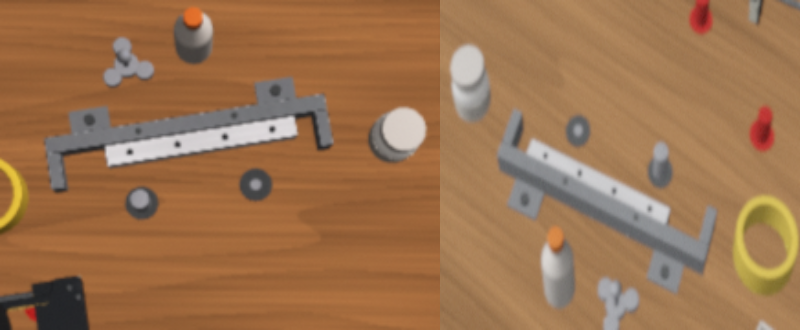

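Both views show the tube flat along the fence, between the cheeks and behind the post. Its axis is about 12.5 mm from the face at both ends, and the arm is clear. Handing in.

```bash
python3 -c "
from plant import *
print(close_job())"
```

```text
the job is handed in; nothing more can be done
None
```

The tube is in its bay, lying flat along the back fence, and I handed the job in at about 12.7 s.

**What I did:** I worked only by pushing and never gripped the tube. I moved it along its length to clear the post, then swung end A (the left end, on the post's side) towards the fence. Next I pushed end B so that A went in behind the post first. Last I swung B in and pressed the tube against the fence with about 15 N before backing off.

**Last checks:**
- **Position:** The top view puts the tube's axis 12.6 mm from the fence face at end A and 11.8 mm at end B; full contact is 12.5 mm. It is within 0.2° of parallel to the fence.
- **Ends:** The tube ends lie at +105 and −135 mm along the bay, inside the cheeks at ±160 mm.
- **Second view:** The scene camera agreed to within about 2 mm.
- **Surroundings:** The neighbouring items seen in the last view (jar, glue, one spinner and tape) look where they were by eye. I did not measure them or look again at the cup, driver and second spinner. No push went near any of them.
- **Disagreements:** None at the end. The wrist view sometimes read the tube's width a few mm too large because it also caught a side face, and I allowed for that.

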